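# Click the archive case lid shut all round

### The arm

A 6-joint arm with a two-finger parallel gripper is mounted at the origin on the work surface. World frame = base frame: x ahead of the robot, y to its left, z up, the work surface at z = 0. Lengths are in m, angles in rad, forces in N, time in s.
With the tool pointing down it reaches from about 0.25 to 0.775 m from the base axis. Payload 4 kg.
Tool frame: the origin (TCP) lies on the centre line of the jaws, within the pads' length; the fingertips stand 17 mm ahead of it and the grasp point (between the pads) lies 2 mm behind it; z points along the fingers, y is the line along which they close (so a half turn about z gives the same grasp; the last joint's range is limited). The gripper opens to 94 mm and grips with 3 to 60 N. Pads are 16 mm wide; open, the fingers measure 119 mm over their backs; the gripper's body (75 mm by 177 mm) begins 78 mm behind the grasp point.
Start: joints at [1.064, 0.087, 1.371, -0, 1.684, -0.103], TCP at [0.216, 0.506, 0.223] pointing down, gripper open.
Joint ranges: [-3.1, 3.1], [-0.76, 2.03], [0.27, 2.55], [-1.08, 4.22], [0.17, 2.65], [-2.57, 2.57]. Speed limits (rad/s): [2.79, 2.79, 3.14, 3.14, 3.14, 3.14].

### API

Orientations are given as [roll, pitch, yaw] about the fixed x, y, z axes, in that order (R = Rz(yaw) Ry(pitch) Rx(roll)).
In Python, from bench import robot gives the robot as it stands.
- The arm moves only by the tool servo_tool, never from a script. Its argument "plan" is a list of rows, each a list of 7 numbers: the shift along the tool's x, y, z normalised to -1 to 1, where 1 is 0.1 m, then the turn, a rotation vector about the tool's x, y, z normalised to -1 to 1, where 1 is pi/2 rad, then the finger opening in mm, from 0 to 94. In form: [[x, y, z, ax, ay, az, gripper], ...]. A call has 1 to 12 rows; each row is the pose to reach, as a shift and turn from the pose commanded when the call began, along the tool's axes at that moment; what a row does not reach only later rows make up. A row lasts 1/12 s, in which the tool goes at most 41.7 mm and 7.16 degrees, less where a joint would pass 70% of its speed; a pose out of reach is approached as far as the arm can. A call with a number of a shift or a turn outside -1 to 1 is refused whole. A call with a gripper value outside its range is refused whole. The fingers move at their own pace and stop on an object; the grip force is fixed at half the most. Time passes only in rows, so rows that repeat a pose let the fingers close. It gives the time, the measured TCP pose, the force, the opening and the grip force at its end, in the units of the state.
- robot.get_obs(): the state, without advancing time (a new reading comes with each control period).
- robot.snapshot(name): name is "side" or "top"; returns the picture (400x640x3 uint8, red, green, blue); there is no depth.
- robot.camera_params(name): a dict with "camera_matrix" (3x3 intrinsics, pixels), "rvec" (rotation vector, rad) and "tvec" (3), from world to camera coordinates, as OpenCV has them. Camera axes: x right, y down, z forward; pixel columns grow to the right and rows downward; lengths in m; the calibration is good to about 2 mm. A picture is of the moment at which its call begins. camera_params takes no time and is no camera call.
- robot.close_job(): hands the job in; it is judged then, once.
Trained networks look in the newest picture that a camera, given by its name, has taken for a name from the list of things; names that differ only in an ending like _2 or _b are one class to them, and where a whole thing is asked for, a point or a joint stands for the part that bears it (a point fixed in the world has none). Each returns a list of dicts, best first, with "conf" (0 to 1); they miss things now and then, are a little off and sometimes report something else, mostly with a low value. They report only what shows in the picture. A call takes as long as a camera call.
- robot.find_in(thing, camera): "extent" ([centre column, centre row, width, height] in pixels, round what is visible of it).
The state is a dict: "time": time; "joint_positions": joint angles; "qvel": joint speeds; "joint_torque": joint torques, N m; "tool_pos": TCP position; "ee_rot": TCP orientation; "wrist_force": force on the tool from outside, world axes, zero at the start; "wrist_torque": the same for the moment, N m; "width": finger opening in m; "finger_force": force on a finger pad.
Only numpy, scipy, OpenCV 4.12 (cv2) and the standard library are available. Lean on these libraries where they do the work, as an engineer would, in place of code of your own. Each camera call takes 0.05 s, during which the arm holds its last target. There are 200 camera calls.

### The job

Close the white clip-on lid of the grey archive case: press down the orange pads round its rim until all four rim sections have clicked shut and sit flush. Only press: do not pick up or push away the case, the tape roll lying on its lid or anything else on the table.

Things in the scene. Friction and masses are not known exactly. Their poses are not given: they have to be found in the camera images.
- case: The open archive case: grey plastic box 212 x 172 mm (long side along its own x), 80 mm high, loose on the table, 2 to 3.5 kg, full of papers, with a white clip-on lid 220 x 180 mm already laid on it. Origin at the centre of its underside, z up. The lid has a fixed middle panel (140 x 100 mm, top 84 mm above the underside) and four fixed white corner squares (38 mm, top at 86 mm); between the corners are the four hinged rim sections, each 40 mm deep with an orange press pad.
- rim_front (a joint): Opening angle (rad) of the rim section on the short side facing the case's own -x: 0 = clicked shut and flush with the corners, about 0.30 = standing up. It hinges on its inner edge (40 mm inside the lid's outer edge), so the outer edge is about 12 mm proud when up. It snaps: pushing the pad down takes up to about 9 N (more nearer the hinge), past about half way (0.15) it jumps shut and stays; let go earlier and it springs up. Shut, it rests on a hard stop.
- rim_back (a joint): Opening angle (rad) of the rim section on the short side facing the case's own +x: 0 = clicked shut and flush with the corners, about 0.30 = standing up. It hinges on its inner edge (40 mm inside the lid's outer edge), so the outer edge is about 12 mm proud when up. It snaps: pushing the pad down takes up to about 9 N (more nearer the hinge), past about half way (0.15) it jumps shut and stays; let go earlier and it springs up. Shut, it rests on a hard stop.
- rim_left (a joint): Opening angle (rad) of the rim section on the long side facing the case's own +y: 0 = clicked shut and flush with the corners, about 0.30 = standing up. It hinges on its inner edge (40 mm inside the lid's outer edge), so the outer edge is about 12 mm proud when up. It snaps: pushing the pad down takes up to about 9 N (more nearer the hinge), past about half way (0.15) it jumps shut and stays; let go earlier and it springs up. Shut, it rests on a hard stop.
- rim_right (a joint): Opening angle (rad) of the rim section on the long side facing the case's own -y: 0 = clicked shut and flush with the corners, about 0.30 = standing up. It hinges on its inner edge (40 mm inside the lid's outer edge), so the outer edge is about 12 mm proud when up. It snaps: pushing the pad down takes up to about 9 N (more nearer the hinge), past about half way (0.15) it jumps shut and stays; let go earlier and it springs up. Shut, it rests on a hard stop.
- pad_front (a point): Centre of the top face of the orange press pad (60 mm along the rim, 16 mm across) of the rim section on the short side facing the case's own -x; it moves with the section. In the case's frame it is at (-100, 0, 89) mm when shut, and about 9 mm higher when up.
- pad_back (a point): Centre of the top face of the orange press pad (60 mm along the rim, 16 mm across) of the rim section on the short side facing the case's own +x; it moves with the section. In the case's frame it is at (100, 0, 89) mm when shut, and about 9 mm higher when up.
- pad_left (a point): Centre of the top face of the orange press pad (60 mm along the rim, 16 mm across) of the rim section on the long side facing the case's own +y; it moves with the section. In the case's frame it is at (0, 80, 89) mm when shut, and about 9 mm higher when up.
- pad_right (a point): Centre of the top face of the orange press pad (60 mm along the rim, 16 mm across) of the rim section on the long side facing the case's own -y; it moves with the section. In the case's frame it is at (0, -80, 89) mm when shut, and about 9 mm higher when up.
- tape_roll: Blue roll of label tape lying flat near the middle of the lid, 52 mm across, 20 mm high, loose; origin at the centre of its underside. To be left where it lies.
- stamp: Wooden hand stamp standing on the table beside the case, base 45 x 30 mm, 64 mm tall, loose; origin under its centre. To be left.
- clip_jar: Small clear jar of clips with a black cap on the table beside the case, 48 mm across, 60 mm tall, loose; origin under its centre. To be left.
- stapler: Red stapler, 140 x 40 mm, 40 mm high, loose; origin under its centre. To be left.
- pen_cup: Dark metal pen cup with two pens, 72 mm across, 130 mm tall with the pens, loose; origin under its centre. To be left.
- mug: Blue mug, 80 mm across, 90 mm tall, loose; origin under its centre. To be left.
- card_box: Cardboard box of index cards, 110 x 140 mm, 70 mm high, loose; origin under its centre. To be left.

How it is judged:
At the end, for the whole second after the job is handed in: All four rim sections are shut (each within 0.05 rad of flush); the case stands flat and still within 30 mm of where it stood; the tape roll and the other loose things are within 40 mm of where they were (value of joint each of rim_front, rim_back, rim_left, rim_right below 0.05 rad and linear speed of case below 0.02 m/s and angle between case's own z axis and vertical below 0.05 rad and distance of case from where it was at the start of the episode below 0.03 m and distance of each of tape_roll, stamp, clip_jar, stapler, pen_cup, mug, card_box from where it was at the start of the episode below 0.04 m); the robot touches nothing.
It fails at once if the case is lifted or tipped (more than 12 mm or 0.12 rad) (height (world z) of case above 0.012 m or angle between case's own z axis and vertical above 0.12 rad).
It fails at once if the case is pushed more than 30 mm away (distance of case from where it was at the start of the episode above 0.03 m).
It fails at once if the tape roll is picked up off the lid (its underside more than 105 mm above the table) (height (world z) of tape_roll above 0.105 m).
It fails at once if another loose thing is picked up (raised more than 15 mm) (height (world z) of any of stamp, clip_jar, stapler, pen_cup, mug, card_box above 0.015 m).
It fails at once if the tape roll or another loose thing is pushed more than 40 mm or tipped over (distance of any of tape_roll, stamp, clip_jar, stapler, pen_cup, mug, card_box from where it was at the start of the episode above 0.04 m or angle between any of tape_roll, stamp, clip_jar, stapler, pen_cup, mug, card_box's own z axis and vertical above 0.6 rad).
It also fails if it takes over 51 s, if anything falls off the work surface, if the arm or the gripper's body presses on something with over 40 N, if the wrist force passes 120 N, or if a joint passes its speed limit or range.

## Working session

There is one attempt and no reset: what is moved stays moved. The work goes in short steps, Python scripts to look and compute and a tool call to move; the robot and the scene stay as the last step left them, time stands still between calls to the robot, and variables do not carry over. Pictures are saved under pics/ and viewed, at most 10 in all, crops included, and the job is handed in when it is done.

Besides the shell and the picture viewer there is one more tool, called after "Emit:" as name(argument=value, ...) on one line, values as JSON. servo_tool: Moves the arm, as the interface text tells. Scaled input: -1 to 1 covers 0.1 m each way for a shift and pi/2 rad each way for a turn. Its arguments: {"type":"object","properties":{"plan":{"type":"array","items":{"type":"array","items":{"type":"number"}}}},"required":["plan"]}

```bash
mkdir -p pics
python3 - <<'E'
from bench import robot
import cv2
for c in("top","side"):
    cv2.imwrite(f"pics/{c}0.png",robot.snapshot(c)[:,:,::-1])
    for t in("case","pad_front","tape_roll","stamp","clip_jar","pen_cup","mug"):
        print(c,t,[(r["extent"],round(r["conf"],2)) for r in robot.find_in(t,c)][:4])
print(robot.get_obs())
E
```

```text
top case [([262.1, 209.7, 96.1, 93.2], 0.83)]
top pad_front [([283.4, 230.3, 30.8, 32.0], 0.63)]
top tape_roll [([265.6, 207.6, 16.4, 15.3], 0.56)]
top stamp [([161.6, 263.6, 57.3, 41.2], 0.73), ([302.6, 181.7, 15.9, 12.5], 0.58)]
top clip_jar [([229.2, 170.2, 13.5, 12.3], 0.7), ([264.1, 208.4, 12.7, 11.1], 0.67)]
top pen_cup [([155.0, 185.1, 39.6, 28.3], 0.74)]
top mug [([466.4, 188.8, 40.5, 27.4], 0.79), ([240.9, 188.9, 33.4, 29.1], 0.69), ([161.3, 263.8, 59.3, 41.5], 0.54)]
side case []
side pad_front [([291.3, 185.8, 34.6, 21.2], 0.66)]
side tape_roll [([311.1, 167.3, 15.8, 6.5], 0.57), ([323.6, 153.0, 30.4, 16.8], 0.5)]
side stamp [([348.4, 200.9, 13.1, 21.8], 0.52), ([326.6, 343.6, 13.7, 7.9], 0.45), ([336.4, 150.1, 11.8, 9.1], 0.41)]
side clip_jar [([337.6, 151.6, 8.7, 9.5], 0.36)]
side pen_cup [([303.9, 125.1, 15.5, 31.8], 0.77)]
side mug [([419.3, 351.7, 49.6, 65.4], 0.62)]
{'time': 0.8, 'joint_positions': array([ 1.06394281e+00,  8.71557794e-02,  1.37065630e+00,  4.18994807e-06,
        1.68360617e+00, -1.03094416e-01]), 'qvel': array([-0.00064375,  0.00085968,  0.00012639,  0.00017804, -0.0003576 ,
        0.00172665]), 'joint_torque': array([-3.06141155e-04, -3.40001893e+01, -3.02575529e+01,  7.16478727e-02,
        2.36874050e-02,  1.90318097e-06]), 'tool_pos': array([0.21609682, 0.50579967, 0.22255227]), 'ee_rot': array([3.14141874e+00, 1.38075103e-05, 2.73783403e+00]), 'wrist_force': array([ 0.12021811, -0.34236062, -0.15668776]), 'wrist_torque': array([-0.01409825,  0.01697952, -0.0009041 ]), 'finger_force': 0.0, 'width': 0.09429828494912018}
```

View pics/top0.png

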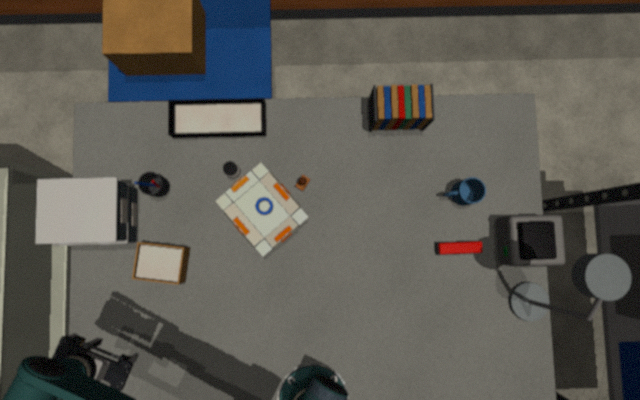

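View pics/side0.png

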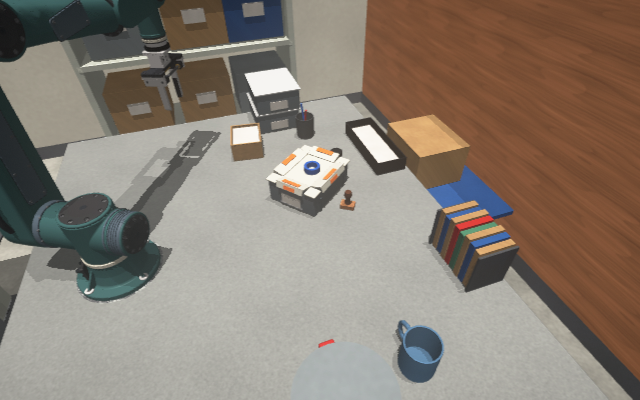

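The top view shows the case at about (262,210), turned about 45°. It has four orange pads, with the tape roll at (264,206), the stamp at (302,182) and the jar at (230,169). I'll locate the pads by colour.

```bash
cat > h.py <<'E'
from bench import robot
import cv2, numpy as np
def ray(c,uv,z):
    p=robot.camera_params(c);R=cv2.Rodrigues(np.array(p["rvec"],float))[0];t=np.array(p["tvec"],float).ravel()
    o=-R.T@t;d=R.T@np.linalg.inv(p["camera_matrix"])@np.array([uv[0],uv[1],1.]);return o+d*(z-o[2])/d[2]
def proj(c,P):
    p=robot.camera_params(c);return cv2.projectPoints(np.atleast_2d(np.array(P,float)),np.array(p["rvec"],float),np.array(p["tvec"],float),np.array(p["camera_matrix"],float),None)[0].reshape(-1,2)
def orange(img,box):
    x0,y0,x1,y1=box;h=cv2.cvtColor(img[y0:y1,x0:x1],cv2.COLOR_RGB2HSV)
    m=cv2.inRange(h,(6,130,130),(20,255,255))
    n,_,s,c=cv2.connectedComponentsWithStats(m)
    return [(c[i]+[x0,y0],s[i,4]) for i in range(1,n) if s[i,4]>15]
E
python3 - <<'E'
from h import *
im=cv2.imread("pics/top0.png")[:,:,::-1].copy()
for c,a in orange(im,(205,155,320,265)): print(c.round(1),a,ray("top",c,.097).round(4))
im2=cv2.imread("pics/side0.png")[:,:,::-1].copy()
for c,a in orange(im2,(262,140,357,215)): print("s",c.round(1),a,ray("side",c,.097).round(4))
for n,uv,z in(("tape",(264,206),.1),("stamp",(302.6,181.7),.05),("jar",(229.2,170.2),.06)):print(n,ray("top",uv,z).round(3))
a=cv2.resize(im[150:270,200:330],None,fx=4,fy=4,interpolation=2);b=cv2.resize(im2[135:215,255:365],None,fx=4,fy=4,interpolation=2)
w=max(a.shape[1],b.shape[1]);cv2.imwrite("pics/crop.png",cv2.resize(np.vstack([cv2.copyMakeBorder(x,0,0,0,w-x.shape[1],0) for x in(a,b)])[:,:,::-1],None,fx=.74,fy=.74))
E
```

```text
[239.4 183.4] 94 [0.6605 0.1994 0.097 ]
[281.  190.9] 101 [0.6351 0.0764 0.097 ]
[240.8 225.8] 104 [0.5346 0.1963 0.097 ]
[282.6 233.6] 103 [0.5089 0.0742 0.097 ]
s [324.7 151. ] 60 [0.6583 0.197  0.097 ]
s [288.3 159.1] 62 [0.5319 0.1945 0.097 ]
s [329.2 173.6] 45 [0.631 0.076 0.097]
s [333.6 178.2] 28 [0.636  0.0503 0.097 ]
s [290.5 182.6] 50 [0.5071 0.0747 0.097 ]
s [288.5 188.9] 39 [0.494  0.0485 0.097 ]
s [351.3 204.2] 20 [ 0.642  -0.0763  0.097 ]
tape [0.591 0.127 0.1  ]
stamp [0.668 0.013 0.05 ]
jar [0.707 0.236 0.06 ]
```

View pics/crop.png

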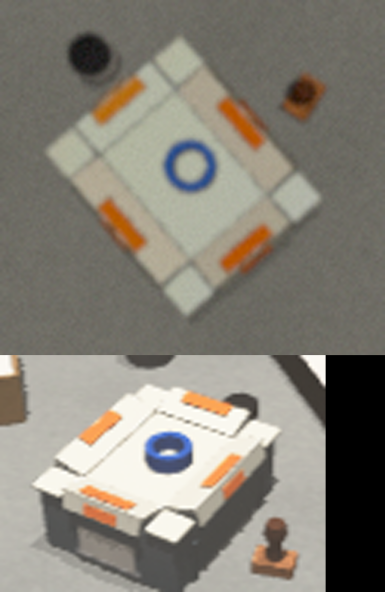

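The crop shows all four pads with the tape in the middle of the panel. The case centre is about (0.585, 0.137), yaw about 40°. I'll close the fingers, turn the tool to line up with the case and head for the nearest pad.

Emit:
servo_tool(plan=[[-1, -0.4, 0, 0, 0, 0.3, 0], [-1, -0.4, 0, 0, 0, 0.3, 0], [-1, -0.4, 0, 0, 0, 0.3, 0], [-1, -0.4, 0, 0, 0, 0.3, 0], [-1, -0.4, 0, 0, 0, 0.3, 0], [-1, -0.4, 0, 0, 0, 0.3, 0]])

```text
time: 1.3
tool_pos: [0.2924, 0.4296, 0.2226]
ee_rot: [3.141, -0.0, 2.269]
wrist_force: [-0.3, -0.1, 0.1]
width: 0.0573
finger_force: 0.0
```

Emit:
servo_tool(plan=[[-1, 0.1, 0, 0, 0, 0, 0], [-1, 0.1, 0, 0, 0, 0, 0], [-1, 0.1, 0, 0, 0, 0, 0], [-1, 0.1, 0, 0, 0, 0, 0]])

```text
time: 1.63
tool_pos: [0.3658, 0.3579, 0.2224]
ee_rot: [-3.142, 0.001, 2.266]
wrist_force: [-0.7, 0.2, -0.1]
width: 0.0307
finger_force: 0.0
```

Emit:
servo_tool(plan=[[-1, 0.1, 0, 0, 0, 0, 0], [-1, 0.1, 0, 0, 0, 0, 0], [-1, 0.1, 0, 0, 0, 0, 0], [-1, 0.1, 0, 0, 0, 0, 0]])

```text
time: 1.97
tool_pos: [0.4373, 0.2881, 0.2222]
ee_rot: [-3.141, 0.0, 2.266]
wrist_force: [-0.5, -0.0, 0.3]
width: 0.004
finger_force: 0.0
```

Emit:
servo_tool(plan=[[-1, 0.1, 0.5, 0, 0, 0, 0], [-1, 0.1, 0.5, 0, 0, 0, 0], [-1, 0.1, 0.5, 0, 0, 0, 0], [-1, 0.1, 0.5, 0, 0, 0, 0], [-1, 0.1, 0.5, 0, 0, 0, 0]])

```text
time: 2.38
tool_pos: [0.5066, 0.2198, 0.1711]
ee_rot: [-3.139, -0.003, 2.268]
wrist_force: [0.0, 1.1, 0.6]
width: 0.0002
finger_force: 0.0
```

Emit:
servo_tool(plan=[[-0.36, 0.06, 0.2, 0, 0, 0, 0], [-0.36, 0.06, 0.4, 0, 0, 0, 0], [-0.36, 0.06, 0.5, 0, 0, 0, 0], [-0.36, 0.06, 0.55, 0, 0, 0, 0], [-0.36, 0.06, 0.6, 0, 0, 0, 0], [-0.36, 0.06, 0.63, 0, 0, 0, 0], [-0.36, 0.06, 0.66, 0, 0, 0, 0], [-0.36, 0.06, 0.66, 0, 0, 0, 0], [-0.36, 0.06, 0.66, 0, 0, 0, 0], [-0.36, 0.06, 0.66, 0, 0, 0, 0]])

```text
time: 3.22
tool_pos: [0.5354, 0.1954, 0.107]
ee_rot: [3.141, 0.0, 2.267]
wrist_force: [0.4, -0.8, 0.8]
width: 0.0004
finger_force: 0.0
```

Emit:
servo_tool(plan=[[0, 0, 0.01, 0, 0, 0, 0], [0, 0, 0.02, 0, 0, 0, 0], [0, 0, 0.02, 0, 0, 0, 0], [0, 0, 0.02, 0, 0, 0, 0]])

```text
time: 3.55
tool_pos: [0.5356, 0.1952, 0.1062]
ee_rot: [3.14, -0.0, 2.267]
wrist_force: [-1.6, 0.2, 5.9]
width: 0.0007
finger_force: 2.9
```

Rim section C is shut: there is contact at the pad's 89 mm level. Next is D.

Emit:
servo_tool(plan=[[0, 0, -0.4, 0, 0, 0, 0], [-0.4, -0.5, -0.5, 0, 0, 0, 0], [-0.76, -0.98, -0.5, 0, 0, 0, 0], [-0.76, -0.98, -0.4, 0, 0, 0, 0], [-0.76, -0.98, -0.3, 0, 0, 0, 0], [-0.76, -0.98, -0.2, 0, 0, 0, 0], [-0.76, -0.98, -0.1, 0, 0, 0, 0], [-0.76, -0.98, -0.06, 0, 0, 0, 0], [-0.76, -0.98, -0.03, 0, 0, 0, 0], [-0.76, -0.98, 0, 0, 0, 0, 0], [-0.76, -0.98, 0, 0, 0, 0, 0], [-0.76, -0.98, 0, 0, 0, 0, 0]])

```text
time: 4.55
tool_pos: [0.5086, 0.0751, 0.1061]
ee_rot: [-3.141, -0.001, 2.269]
wrist_force: [-4.0, -1.1, 9.6]
width: 0.0005
finger_force: 4.7
```

Emit:
servo_tool(plan=[[0, 0, -0.4, 0, 0, 0, 0], [-0.4, 0.5, -0.5, 0, 0, 0, 0], [-0.8, 0.98, -0.5, 0, 0, 0, 0], [-0.8, 0.98, -0.4, 0, 0, 0, 0], [-0.8, 0.98, -0.3, 0, 0, 0, 0], [-0.8, 0.98, -0.2, 0, 0, 0, 0], [-0.8, 0.98, -0.1, 0, 0, 0, 0], [-0.8, 0.98, -0.06, 0, 0, 0, 0], [-0.8, 0.98, -0.03, 0, 0, 0, 0], [-0.8, 0.98, 0, 0, 0, 0, 0], [-0.8, 0.98, 0, 0, 0, 0, 0], [-0.8, 0.98, 0, 0, 0, 0, 0]])

```text
time: 5.55
tool_pos: [0.6339, 0.0759, 0.1063]
ee_rot: [3.141, -0.001, 2.267]
wrist_force: [-3.4, 0.6, 5.3]
width: 0.0007
finger_force: 2.7
```

Emit:
servo_tool(plan=[[0, 0, -0.4, 0, 0, 0, 0], [0.4, 0.5, -0.5, 0, 0, 0, 0], [0.78, 1, -0.5, 0, 0, 0, 0], [0.78, 1, -0.4, 0, 0, 0, 0], [0.78, 1, -0.3, 0, 0, 0, 0], [0.78, 1, -0.2, 0, 0, 0, 0], [0.78, 1, -0.1, 0, 0, 0, 0], [0.78, 1, -0.06, 0, 0, 0, 0], [0.78, 1, -0.03, 0, 0, 0, 0], [0.78, 1, 0, 0, 0, 0, 0], [0.78, 1, 0, 0, 0, 0, 0], [0.78, 1, 0, 0, 0, 0, 0]])

```text
time: 6.55
tool_pos: [0.6615, 0.1974, 0.1063]
ee_rot: [-3.141, 0.0, 2.265]
wrist_force: [-2.7, 0.6, 5.7]
width: 0.0001
finger_force: 3.0
```

Emit:
servo_tool(plan=[[0, 0, -0.4, 0, 0, 0, 0], [0, 0, -1, 0, 0, 0, 0], [0, 0, -1, 0, 0, 0, 0], [0, 0, -1, 0, 0, 0, 0], [0, 0, -1, 0, 0, 0, 0]])

```text
time: 6.97
tool_pos: [0.6628, 0.1978, 0.2065]
ee_rot: [3.139, 0.002, 2.265]
wrist_force: [0.8, -0.7, -0.0]
width: 0.0009
finger_force: 0.0
```

Emit:
servo_tool(plan=[[1, -1, 0, 0, 0, 0, 0], [1, -1, 0, 0, 0, 0, 0], [1, -1, 0, 0, 0, 0, 0], [1, -1, 0, 0, 0, 0, 0], [1, -1, 0, 0, 0, 0, 0]])

```text
time: 7.38
tool_pos: [0.5167, 0.2113, 0.2019]
ee_rot: [-3.136, -0.003, 2.268]
wrist_force: [0.7, 0.2, -0.1]
width: 0.0004
finger_force: 0.0
```

Emit:
servo_tool(plan=[[1, -1, 0, 0, 0, 0, 0], [1, -1, 0, 0, 0, 0, 0], [1, -1, 0, 0, 0, 0, 0], [1, -1, 0, 0, 0, 0, 0], [1, -1, 0, 0, 0, 0, 0], [1, -1, 0, 0, 0, 0, 0]])

```text
time: 7.88
tool_pos: [0.3805, 0.224, 0.2034]
ee_rot: [-3.141, 0.0, 2.267]
wrist_force: [-0.6, -0.4, -1.0]
width: 0.0003
finger_force: 0.0
```

Run:
```python
from h import *
a=robot.snapshot("top");b=robot.snapshot("side")
for c,n in orange(a,(205,155,320,265)): print(c.round(1),n,ray("top",c,.089).round(4))
a=cv2.resize(a[150:270,200:330],None,fx=5,fy=5,interpolation=2)[:,:,::-1];b=cv2.resize(b[125:225,235:365],None,fx=5,fy=5,interpolation=2)[:,:,::-1]
cv2.imwrite("pics/c1.png",b);cv2.imwrite("pics/c2.png",a)
```

```text
[239.3 183.3] 89 [0.6618 0.2011 0.089 ]
[282.  190.7] 93 [0.6367 0.0742 0.089 ]
[240.5 226.5] 95 [0.5329 0.1985 0.089 ]
[283.6 234.4] 97 [0.5066 0.0718 0.089 ]
```

View pics/c1.png

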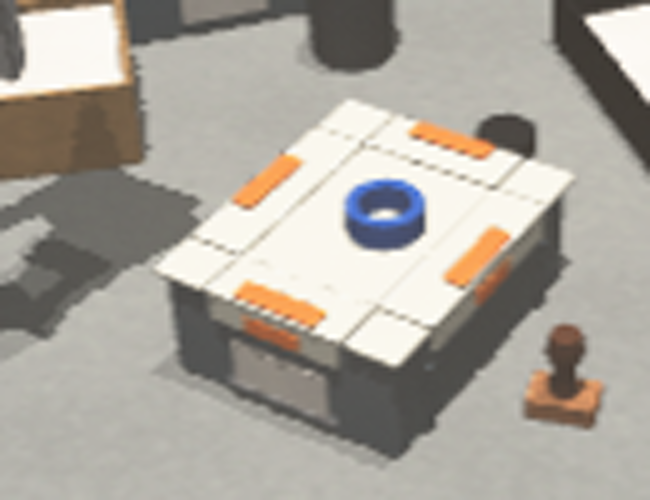

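View pics/c2.png

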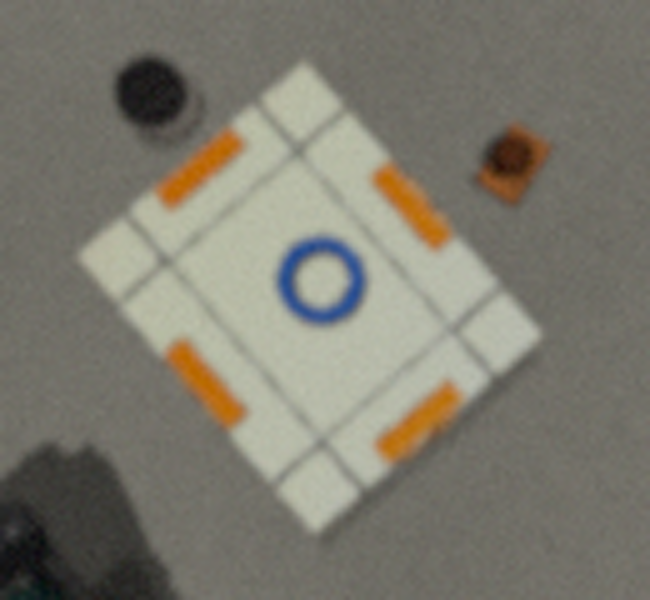

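Both crops show all four rim sections flush with the corners. The tape roll, jar and stamp have not moved, and the arm is clear.

```bash
python3 -c "
from bench import robot
print(robot.close_job())"
```

```text
the job is handed in; nothing more can be done
None
```

I pressed all four rim sections shut and the final pictures show them flush, with the case, tape roll, jar and stamp where they were; the job is handed in, but no verdict came back.

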